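Tumble the drill jig onto its other feet and lock it in the bench stop

ROBOT

A 6-joint arm with a two-finger parallel gripper is mounted at the origin on a cart in front of the work surface, level with it; the furniture and walls round the work are solid. World frame = base frame: x ahead of the robot, y to its left, z up, the work surface at z = 0. Lengths are in m, angles in degrees, forces in N, time in s.
With the tool pointing down it reaches from about 0.275 to 0.825 m from the base axis. Payload 4.9 kg.
Tool frame: the origin (TCP) lies on the centre line of the jaws, within the pads' length; the fingertips stand 25 mm ahead of it and the grasp point (between the pads) lies 6 mm ahead of it; z points along the fingers, y is the line along which they close (so a half turn about z gives the same grasp; the last joint's range is limited). The gripper opens to 85 mm and grips with 20 to 120 N. Pads are 22 mm wide; open, the fingers measure 114 mm over their backs; the gripper's body (76 mm by 85 mm) begins 54 mm behind the grasp point. The pads swing forward as they close: fully open they stand 13 mm farther back than shut.
Start: joints at [62.384, 18.69, -11.035, 60.275, 0, 82.311], TCP at [0.187, 0.517, 0.256] pointing down, gripper open.
Joint ranges: [-152.03, 152.03], [-55.5, 102.48], [-74.3, 77.21], [-110.64, 120.58], [-84.22, 78.4], [-180, 180]. Speed limits (degrees/s): [147.25, 147.25, 180, 180, 180, 180].

INTERFACE

Orientations are given as [roll, pitch, yaw] about the fixed x, y, z axes, in that order (R = Rz(yaw) Ry(pitch) Rx(roll)).
In Python, from workcell import r gives the robot as it stands. The module is installed in compiled form; this text tells all that it offers.
- The arm moves only by the tool step_arm, never from a script. Its argument "commands" is a list that holds one entry, the list of rows, each a list of 5 numbers: the opening, from -1 (shut) to 1 (fully open), then the shift along the world's x, y, z in mm, then the turn about the world's z in degrees. A call has 1 to 5 rows; each row shifts and turns the commanded pose from where the row before left it; what a row does not reach is not made up. A row lasts 1/8 s, in which the tool goes at most 62.5 mm and 10.7 degrees, less where a joint would pass 70% of its speed; a pose out of reach is approached as far as the arm can. A call with a gripper value outside its range is refused whole. The fingers move at their own pace and stop on an object; the grip force is fixed at half the most. Time passes only in rows, so rows that do not move let the fingers close. It gives the time, the measured TCP pose, the force, the opening and the grip force at its end, in the units of the state.
- r.get_obs(): the state, without advancing time (a new reading comes with each control period).
- r.capture(name): name is "side" or "top"; returns the picture (384x512x3 uint8, red, green, blue); there is no depth.
- r.camera_params(name): a dict with "fx", "fy", "cx", "cy" (pixels), "k1" (the pictures are not rectified: a ray, as slopes to the right and down, at radius r is drawn at 1 + k1 r^2 times it, then the intrinsics apply), "T" (4x4, takes a point from camera to world coordinates). Camera axes: x right, y up, looking along -z (the intrinsics and any distortion apply to the point x, -y, -z); pixel columns grow to the right and rows downward; lengths in m; the calibration is good to about 2 mm. A picture is of the moment at which its call begins. camera_params takes no time and is no camera call.
- r.close_job(): hands the job in; it is judged then, once.
The state is a dict: "t": time; "joints": joint angles; "joint_vel": joint speeds; "tau": joint torques, N m; "position": TCP position; "tcp_rot": TCP orientation; "contact_force": force on the tool from outside, world axes, zero at the start; "torque": the same for the moment, N m; "opening": opening from 0.0 (shut) to 1.0 (fully open); "gripper_force": force on a finger pad.
Only numpy, scipy, OpenCV 4.12 (cv2) and the standard library are available. Lean on these libraries where they do the work, as an engineer would, in place of code of your own. Each camera call takes 0.05 s, during which the arm holds its last target. There are 200 camera calls.

TASK

The cross hole is drilled, so get the drill jig ready for the next two holes using pushes only, never gripping or lifting it: tip it over away from the robot onto its back feet, so that the face with the two small drill bushes is on top, and gently push it snug into the corner of the bench stop, flat against both the back fence and the long left arm. Then swing the cam lever clockwise, round towards the robot, all the way to its end so that it locks the jig there. Leave all the other things where they are.

Things in the scene. Friction and masses are not known exactly. Their poses are not given: they have to be found in the camera images.
- drill_jig: Loose aluminium box-shaped drill jig, about 0.5 kg, overall 50 (x) x 90 (y) x 70 mm (z) with feet. Origin under its middle as it stands at the start, z axis up, x axis from its front to its back. Four steel feet (10 mm across, 5 mm high) under its base, four more on its back (+x) face, all about 6 mm in from the outline. Ends (+y, -y) are flat and show the brass work in a bore.
- jig_center (a point): The middle of the jig's overall box (same axes as the jig): 35 mm above the worktop at the start, 25 mm when turned over. Turned over, it rests on its back feet, x axis straight down, 50 mm high, 70 mm deep: old top (one large bush) to the fence, old base to the robot.
- jig_front (a point): Middle of the top edge of the jig's front (-x) face, 70 mm above the worktop at the start. This face, at first roughly towards the robot, has the two small drill bushes; all bushes are flush. Pushed slowly within 20 mm of this edge, towards the jig's +x, the jig tips rather than slides; past about 30 degrees (top edge some 45 mm on) it falls over by itself.
- bench_stop: Low steel bench stop bolted to the worktop. Origin: its inner corner at worktop height; x axis along the long left arm, away from the robot; y axis to the left, along the back fence. Fence and arm are 32 mm high, 14 mm thick. The seated, turned-over jig has its middle (point jig_center) at x = -35, y = -45 mm in this frame.
- fence_mid (a point): Middle of the back fence's face, on its top edge. The face is the plane x = 0 of the bench stop, from y = -4 to -100 mm; a bolted flange 6 mm high lies behind it.
- stop_arm_end (a point): Near end of the left arm's face, on its top edge. The face is the plane y = 0 of the bench stop, from x = 0 to -190 mm (towards the robot).
- cam_lever (a joint): Cam lever's angle about its upright pivot. 0: open, lever points right (the stop's -y). It grows clockwise from above, the lever coming round towards the robot; 1.57: end stop, locked, lever points to the robot (-x), the cam nose points left and presses the jig against the left arm. It stays where left; moving it takes about 2 N at the knob, up to 12 N at the bar as the cam bites.
- cam_pivot (a point): Point on the lever's pivot axis, 30 mm up; at x = -28, y = -115 mm in the stop's frame, on a base 8 mm high reaching from y = -103 to -160 mm. The cam nose is 25 mm long, 14 to 32 mm above the worktop. Open (0 to 0.3, as found) it leaves a gap of 101 to 103 mm from the left arm for the 90 mm wide jig; closing, it pushes a jig up to 10 mm off the arm home.
- cam_knob (a point): Centre of the black ball knob (24 mm across) on the lever's end, 98 mm from the pivot, 30 mm above the worktop; the lever is a round steel bar 10 mm thick, at 27 to 30 mm height.
- box_seal: Bystander: larger small brown carton, 62 x 95 x 50 mm, on the near left; origin under its middle
- box_relay: Bystander: smaller brown carton, 58 x 75 x 38 mm, stacked on the larger one; origin under its middle
- spool_copper: Bystander: black-flanged spool of copper wire, 68 mm across, 50 mm high, on the right; origin under it
- tape_measure: Bystander: yellow tape measure, 40 x 76 x 64 mm, on the near right; origin under it
- screw_jar: Bystander: small clear jar of brass screws with a white cap, 58 mm across, 68 mm high, on the right; origin under its middle
- pink_tin: Bystander: short pink tin, 66 mm across, 64 mm high, left of the bench stop; origin under its middle
- marker_black: Bystander: dark marker pen, 132 mm long, 18 mm thick, lying on the right; origin under its barrel

How it is judged:
By the outcome, as a careful person would: the job done as asked, in the order asked, and still so for the second after the job is handed in, with the robot touching nothing.
It also fails if it takes over 72 s, if anything falls off the work surface, if the arm or the gripper's body presses on something with over 40 N, if the wrist force passes 120 N, or if a joint passes its speed limit or range.

## Working session

There is one attempt and no reset: what is moved stays moved. The work goes in short steps, Python scripts to look and compute and a tool call to move; the robot and the scene stay as the last step left them, time stands still between calls to the robot, and variables do not carry over. Pictures are saved under pics/ and viewed, at most 10 in all, crops included, and the job is handed in when it is done.

Besides the shell and the picture viewer there is one more tool, called after ">>>" in YAML: its name, and indented under it one key for each argument. step_arm: Moves the arm, as the interface text tells. Its arguments: {"type":"object","properties":{"commands":{"type":"array","items":{"type":"array","items":{"type":"array","items":{"type":"number"}}}}},"required":["commands"]}

```bash
mkdir -p pics
cat > h.py <<'E'
import numpy as np, cv2
from scipy.optimize import least_squares
from workcell import r
def proj(n,P):
    c=r.camera_params(n);T=np.array(c["T"]);P=np.atleast_2d(P)
    p=(P-T[:3,3])@T[:3,:3]; u=p[:,0]/-p[:,2]; v=-p[:,1]/-p[:,2]; k=1+c["k1"]*(u*u+v*v)
    return np.c_[c["fx"]*u*k+c["cx"],c["fy"]*v*k+c["cy"]]
def tri(obs):  # {cam:(u,v)} -> point
    f=lambda P:np.concatenate([proj(n,P)[0]-uv for n,uv in obs.items()])
    s=least_squares(f,[.5,0,.03]);return s.x*1000,np.abs(s.fun).max()
def atz(n,uv,z):
    s=least_squares(lambda q:proj(n,[q[0],q[1],z])[0]-uv,[.5,0]);return s.x*1000
def shot(n,f,crop=None,k=1):
    im=r.capture(n)[:,:,::-1]
    if crop: x0,y0,x1,y1=crop; im=im[y0:y1,x0:x1]
    cv2.imwrite("pics/"+f,cv2.resize(im,None,fx=k,fy=k,interpolation=cv2.INTER_CUBIC))
E
python3 - <<'E'
from h import *
a=r.capture("side");b=r.capture("top")
np.save("a.npy",a);np.save("b.npy",b)
cv2.imwrite("pics/s0.png",cv2.resize(a[:,:,::-1],None,fx=1.5,fy=1.5,interpolation=2))
cv2.imwrite("pics/t0.png",cv2.resize(b[:,:,::-1],None,fx=1.5,fy=1.5,interpolation=2))
for n in("side","top"):print(n,np.round(np.array(r.camera_params(n)["T"]),3).tolist())
print(r.get_obs())
E
```

```text
side [[-0.988, -0.112, 0.108, 0.645], [0.155, -0.767, 0.622, 0.361], [0.014, 0.632, 0.775, 0.727], [0.0, 0.0, 0.0, 1.0]]
top [[-0.028, 0.997, -0.076, 0.456], [-1.0, -0.028, 0.002, -0.168], [-0.0, 0.076, 0.997, 1.089], [0.0, 0.0, 0.0, 1.0]]
{'t': 0.1, 'joints': array([ 6.23833609e+01,  1.87264345e+01, -1.10839403e+01,  6.02750116e+01,
        5.59306408e-04,  8.23123339e+01]), 'joint_vel': array([ 0.08049989, -0.0679517 ,  0.14595652,  0.01987368,  0.00922838,
        0.14842435]), 'tau': array([-1.09493180e-04, -4.44239044e+01,  2.63038749e+01,  7.87097815e-03,
       -1.76300687e-04,  1.15294876e-05]), 'position': array([0.18722787, 0.51666009, 0.25560982]), 'tcp_rot': array([-1.79915456e+02, -1.19766627e-02,  1.60071018e+02]), 'contact_force': array([-0.69583719, -1.26929799,  0.34621457]), 'torque': array([ 0.00886821,  0.00086538, -0.04615174]), 'gripper_force': 0.0, 'opening': 1.0003153524782051}
```

View pics/s0.png

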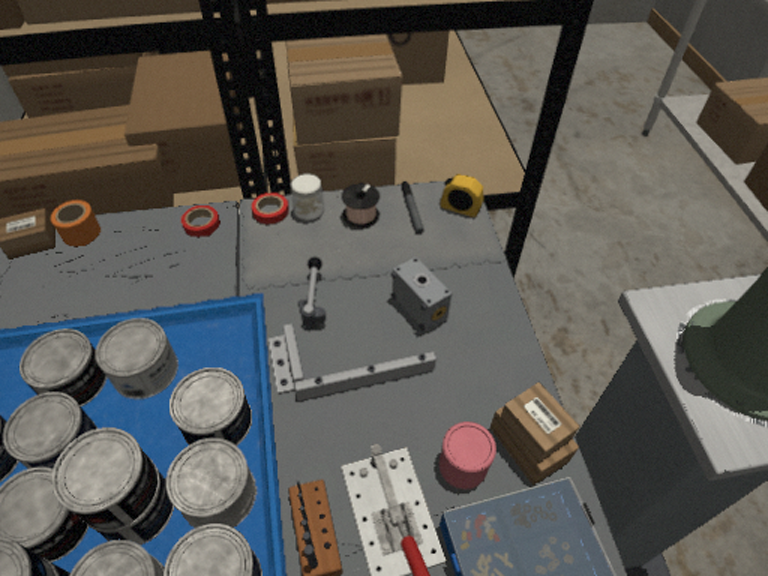

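View pics/t0.png

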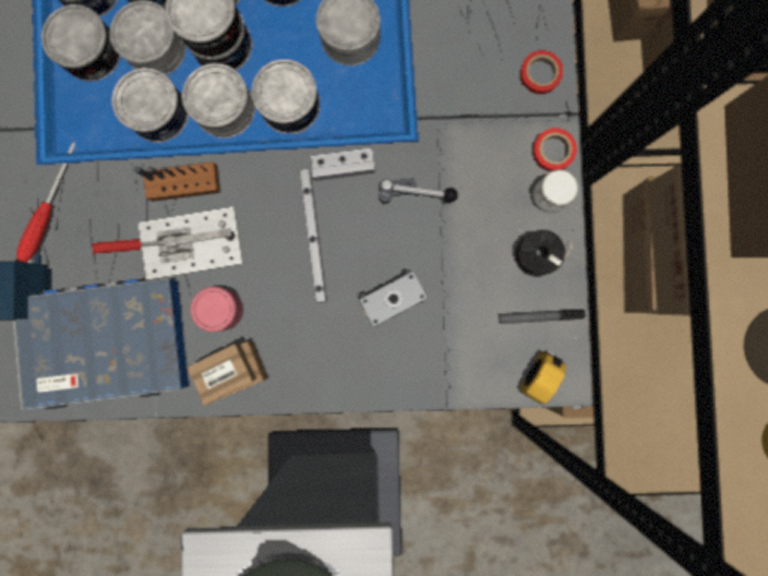

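The side view shows the jig at about (420,295), the stop corner at about (295,385) and the knob at (315,264). In the top view the jig is at (393,298), the stop corner at (308,172) and the knob at (450,195). I'll enlarge both.

Run:
```python
from h import *
for f,(x0,y0,x1,y1) in (("a",(170,165,310,270)),("b",(190,95,310,220))):
    im=np.load(f+".npy")[y0:y1,x0:x1,::-1]
    k=5.5 if f=="a" else 4.8
    cv2.imwrite(f"pics/{f}1.png",cv2.resize(im,None,fx=k,fy=k,interpolation=2))
```

```text
(no output)
```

View pics/a1.png

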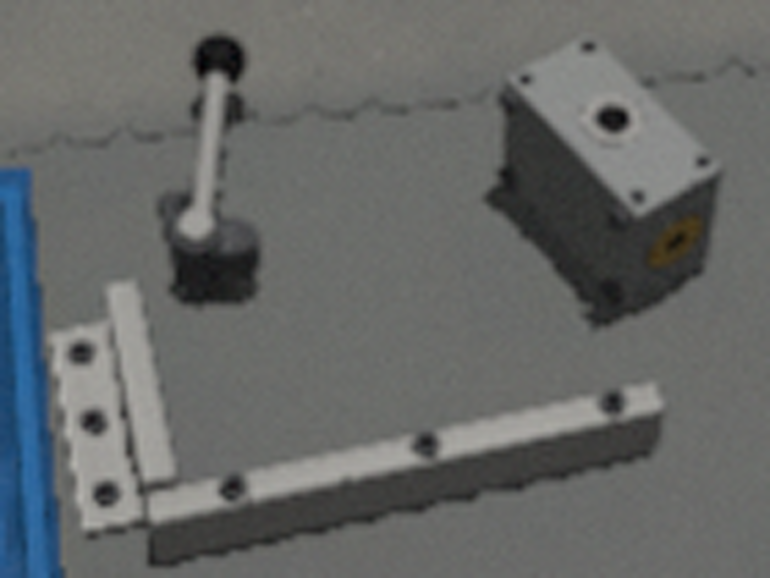

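View pics/b1.png

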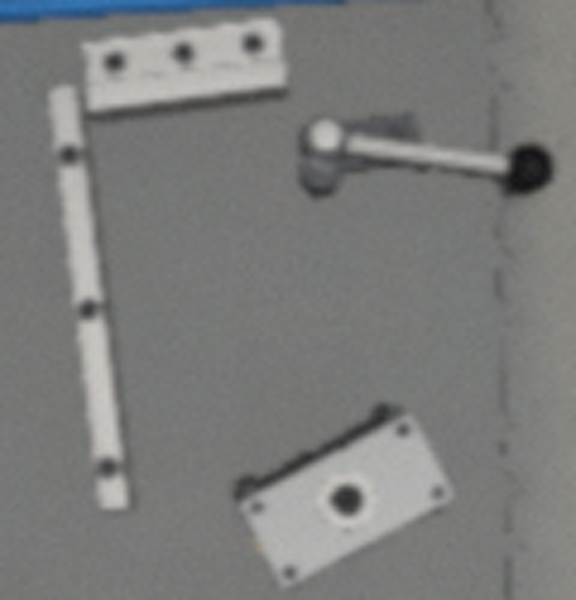

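```bash
cat > m.py <<'E'
from h import *
S=lambda u,v:((u+.5)/5.5-.5+170,(v+.5)/5.5-.5+165)
T=lambda u,v:((u+.5)/4.8-.5+190,(v+.5)/4.8-.5+95)
E
python3 - <<'E'
from m import *
J={"bl":(S(640,220),T(240,502)),"br":(S(510,80),T(408,412)),"fr":(S(590,38),T(452,495)),"fl":(S(720,165),T(288,585)),
"knob":(S(219,60),T(527,168)),"piv":(S(195,222),T(325,136)),"armend":(S(655,383),T(127,507)),"fenceR":(S(133,282),T(285,90)),"fenceL":(S(176,475),T(91,112)),
"scr1":(S(233,487),T(69,153)),"scr2":(S(426,443),T(88,308)),"scr3":(S(613,402),T(108,467))}
for k,(s,t) in J.items():
    p,e=tri({"side":s,"top":t});print(k,p.round(1),round(e,2))
def fit(L,d):
    def f(q):
        c,s=np.cos(q[2]),np.sin(q[2]);R=np.array([[c,-s,0],[s,c,0],[0,0,1]])
        out=[]
        for k,p in L.items():
            P=R@np.array(p)/1000+[q[0],q[1],0]
            out+=[proj("side",P)[0]-J[k][0],proj("top",P)[0]-J[k][1]]
        return np.concatenate(out)
    s=least_squares(f,[.5,-.1,0]);print(d,(s.x[:2]*1000).round(1),np.degrees(s.x[2]).round(2),np.abs(s.fun).round(1).tolist())
fit({"bl":(20,45,70),"br":(20,-45,70),"fr":(-25,-45,70),"fl":(-25,45,70)},"jig")
fit({"armend":(-190,0,32),"fenceR":(0,-100,32),"fenceL":(0,-4,32)},"stop")
fit({"armend":(-190,0,32),"fenceR":(0,-100,32),"fenceL":(0,-4,32),"piv":(-28,-115,35)},"stop+piv")
E
```

```text
bl [ 493.3 -122.5   69.5] 0.36
br [ 532.1 -199.9   72. ] 0.25
fr [ 494.3 -218.7   71.3] 0.1
fl [ 455.7 -143.5   71.4] 0.13
knob [ 650.  -261.1   35.1] 0.09
piv [ 666.4 -165.9   44.2] 0.21
armend [494.8 -68.3  34.6] 0.14
fenceR [ 692.8 -147.6   32.4] 0.77
fenceL [683.  -54.9  33.6] 0.13
scr1 [662.4 -44.4  37.5] 0.07
scr2 [588.2 -52.1  38.8] 0.08
scr3 [513.5 -60.1  37.9] 0.11
jig [ 496.1 -170.4] 26.85 [0.3, 0.3, 0.7, 0.2, 1.3, 0.1, 0.7, 0.7, 0.3, 0.6, 1.4, 0.2, 1.0, 0.9, 0.9, 1.2]
stop [683.1 -49.8] 5.75 [0.3, 0.4, 0.4, 0.2, 0.6, 0.4, 0.9, 0.9, 0.0, 0.9, 0.4, 0.2]
stop+piv [683.3 -50.2] 5.74 [0.2, 0.3, 0.6, 0.1, 0.5, 0.5, 1.0, 1.0, 0.1, 0.7, 0.2, 0.3, 0.3, 2.0, 0.8, 0.4]
```

>>> step_arm:
  commands:
    - [[0.29,19,-51,0,3.3],[0.29,19,-51,0,3.3],[0.29,19,-51,0,3.3],[0.29,19,-51,0,3.3],[0.29,19,-51,0,3.3]]

```text
t: 0.72
position: [0.2826, 0.2604, 0.2561]
tcp_rot: [-180.0, 0.0, 176.7]
contact_force: [1.6, -0.6, 0.2]
opening: 0.648
gripper_force: 0.0
```

>>> step_arm:
  commands:
    - [[0.29,19,-51,0,3.3],[0.29,19,-51,0,3.3],[0.29,19,-51,0,3.3],[0.29,19,-51,0,3.3],[0.29,19,-51,0,3.3]]

```text
t: 1.35
position: [0.3776, 0.0053, 0.2563]
tcp_rot: [180.0, 0.0, -166.8]
contact_force: [1.0, 1.0, 0.6]
opening: 0.649
gripper_force: 0.0
```

>>> step_arm:
  commands:
    - [[0.29,19,-51,0,3.3],[0.29,19,-51,0,3.3],[0.29,19,-51,0,3.3],[0.29,15,-46,0,4],[0.29,0,0,0,0]]

```text
t: 1.98
position: [0.4501, -0.1948, 0.2556]
tcp_rot: [-180.0, -0.0, -153.3]
contact_force: [-0.7, 1.2, -0.3]
opening: 0.648
gripper_force: 0.0
```

>>> step_arm:
  commands:
    - [[0.29,0,1,-50,0],[0.29,0,0,-50,0],[0.29,0,0,-44,0],[0.29,0,0,-30,0],[0.29,0,0,0,0]]

```text
t: 2.6
position: [0.4472, -0.1888, 0.0804]
tcp_rot: [179.7, -0.2, -153.0]
contact_force: [-0.2, -0.0, -0.0]
opening: 0.643
gripper_force: 0.0
```

Run:
```python
from h import *
a=r.capture("side")[:,:,::-1][150:270,230:350];b=r.capture("top")[:,:,::-1][140:240,210:310]
f=lambda i:cv2.resize(i,(400,480 if 0 else 400),interpolation=2)
cv2.imwrite("pics/c2.png",np.hstack([f(a),f(b)]))
print(r.get_obs()["position"],proj("side",[[.45,-.195,.057]]),)
```

```text
[ 0.44951208 -0.19039484  0.08292008] [[297.02690781 181.09178172]]
```

View pics/c2.png

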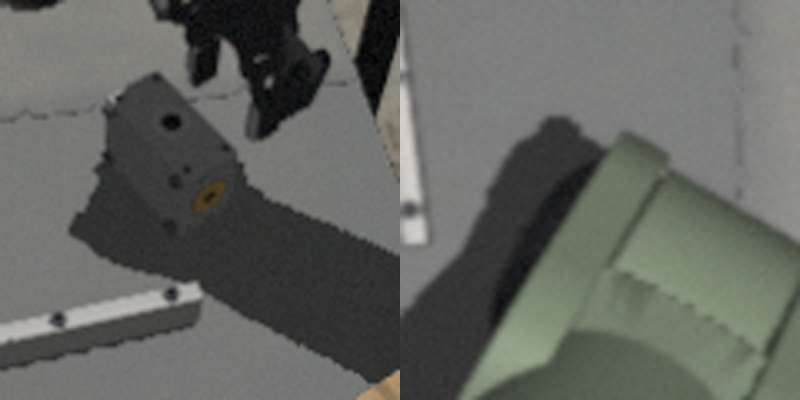

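The tool stands in front of the jig with a gap. The left fingertip is at about (255,138) and the right one at (198,85) in the left half of the crop.

Run:
```python
from h import *
for z in(.045,.055,.065,.075):
    print(z,proj("side",[[.434,-.159,z],[.465,-.2215,z]]).round(1).tolist())
```

```text
0.045 [[306.8, 195.5], [287.9, 176.7]]
0.055 [[307.3, 192.8], [288.3, 173.9]]
0.065 [[307.8, 190.0], [288.6, 171.1]]
0.075 [[308.4, 187.1], [289.0, 168.2]]
```

>>> step_arm:
  commands:
    - [[0.29,3.6,1.8,0,0],[0.29,3.6,1.8,0,0],[0.29,3.6,1.8,0,0],[0.29,3.6,1.8,0,0],[0.29,3.6,1.8,0,0]]

```text
t: 3.32
position: [0.4674, -0.182, 0.0824]
tcp_rot: [-180.0, -0.0, -153.0]
contact_force: [-2.2, -0.8, 0.8]
opening: 0.645
gripper_force: 1.1
```

>>> step_arm:
  commands:
    - [[0.29,2.7,1.4,0,0],[0.29,2.7,1.4,0,0],[0.29,2.7,1.4,0,0],[0.29,2.7,1.4,0,0],[0.29,2.7,1.4,0,0]]

```text
t: 3.95
position: [0.4812, -0.1747, 0.0823]
tcp_rot: [180.0, 0.0, -153.0]
contact_force: [0.5, -0.3, 1.7]
opening: 0.642
gripper_force: 0.5
```

>>> step_arm:
  commands:
    - [[0.29,2.7,1.4,0,0],[0.29,2.7,1.4,0,0],[0.29,2.7,1.4,0,0],[0.29,2.7,1.4,0,0],[0.29,2.7,1.4,0,0]]

```text
t: 4.58
position: [0.4946, -0.1677, 0.0822]
tcp_rot: [180.0, 0.0, -153.0]
contact_force: [-0.6, 0.4, 0.3]
opening: 0.647
gripper_force: 0.0
```

>>> step_arm:
  commands:
    - [[0.29,2.7,1.4,0,0],[0.29,2.7,1.4,0,0],[0.29,2.7,1.4,0,0],[0.29,2.7,1.4,0,0],[0.29,0,0,0,0]]

```text
t: 5.2
position: [0.5055, -0.1622, 0.0823]
tcp_rot: [-180.0, 0.0, -153.0]
contact_force: [-0.4, 0.8, 0.6]
opening: 0.64
gripper_force: 0.0
```

```bash
python3 -c "
from h import *
shot('side','d.png',(170,150,310,270),5)"
```

```text
(no output)
```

View pics/d.png

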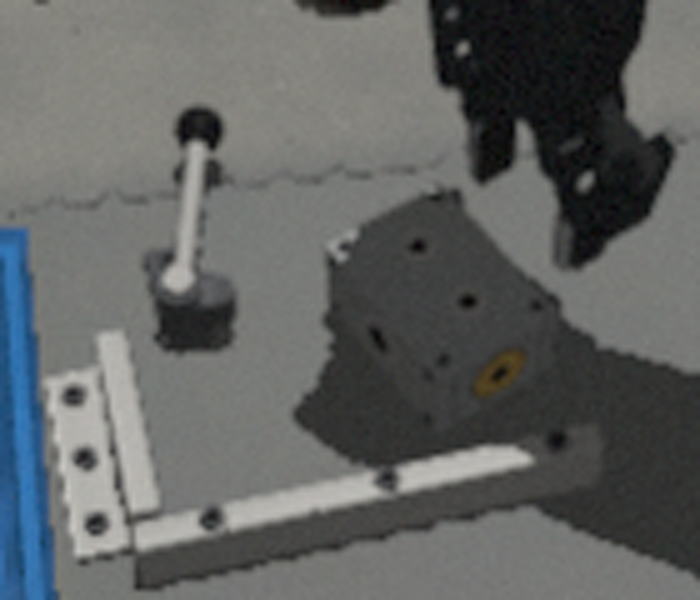

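Run:
```python
from h import *
S=lambda u,v:((u+.5)/5-.5+170,(v+.5)/5-.5+150)
th=np.radians(5.75);R=np.array([[np.cos(th),np.sin(th)],[-np.sin(th),np.cos(th)]])
for k,p in dict(A=(455,192),B=(560,302),C=(440,362),D=(332,250),b1=(417,246),b2=(468,300)).items():
    q=atz("side",S(*p),.05);print(k,q.round(1),(R@(q-[683.2,-50])).round(1))
```

```text
A [ 536.2 -192.3] [-160.5 -126.8]
B [ 500.7 -123.2] [-188.9  -54.6]
C [558.3 -99.2] [-129.2  -36.4]
D [ 596.7 -166.7] [ -97.8 -107.4]
b1 [ 558.4 -163.4] [-135.5 -100.4]
b2 [ 540.7 -130.2] [-149.8  -65.5]
```

>>> step_arm:
  commands:
    - [[0.29,-9,-6,0,0],[0.29,-9,-6,0,0],[0.29,0,0,-22,0],[0.29,0,0,-22,0],[0.29,0,0,0,0]]

```text
t: 5.88
position: [0.4852, -0.1741, 0.0371]
tcp_rot: [179.8, -0.1, -153.1]
contact_force: [0.3, 0.3, 0.2]
opening: 0.641
gripper_force: 0.0
```

>>> step_arm:
  commands:
    - [[0.29,4.5,2.0,0,0],[0.29,4.5,2.0,0,0],[0.29,4.5,2.0,0,0],[0.29,4.5,2.0,0,0],[0.29,2,0.5,0,0]]

```text
t: 6.5
position: [0.5074, -0.1657, 0.0384]
tcp_rot: [-180.0, -0.0, -153.0]
contact_force: [-3.4, -1.2, 2.7]
opening: 0.646
gripper_force: 1.4
```

>>> step_arm:
  commands:
    - [[0.29,2.8,1.6,0,-2.1],[0.29,2.8,1.6,0,-2.1],[0.29,2.8,1.6,0,-2.1],[0.29,2.8,1.6,0,-2.1],[0.29,2.8,1.6,0,-2.1]]

```text
t: 7.12
position: [0.5199, -0.1574, 0.038]
tcp_rot: [179.9, -0.2, -163.6]
contact_force: [-3.1, -0.2, 1.9]
opening: 0.645
gripper_force: 1.5
```

>>> step_arm:
  commands:
    - [[0.29,2.8,1.6,0,-2.1],[0.29,2.8,1.6,0,-2.1],[0.29,2.8,1.6,0,-2.1],[0.29,2.8,1.6,0,-2.1],[0.29,2.8,1.6,0,-2.1]]

```text
t: 7.75
position: [0.5339, -0.1493, 0.038]
tcp_rot: [180.0, -0.2, -174.1]
contact_force: [-3.9, 0.3, 2.8]
opening: 0.648
gripper_force: 1.5
```

>>> step_arm:
  commands:
    - [[0.29,3,0.3,0,0],[0.29,3,0.3,0,0],[0.29,3,0.3,0,0],[0.29,0,0,0,0]]

```text
t: 8.25
position: [0.5448, -0.149, 0.0382]
tcp_rot: [-180.0, 0.0, -174.0]
contact_force: [-0.9, -0.0, 0.0]
opening: 0.643
gripper_force: 0.4
```

```bash
python3 -c "
from h import *
a=r.capture('side')[:,:,::-1][160:270,170:300];b=r.capture('top')[:,:,::-1][90:200,190:300]
cv2.imwrite('pics/e.png',np.hstack([cv2.resize(a,(455,385),interpolation=2),cv2.resize(b,(330,330),interpolation=2)[:330] if 0 else cv2.resize(b,(345,385),interpolation=2)]))"
```

```text
(no output)
```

View pics/e.png

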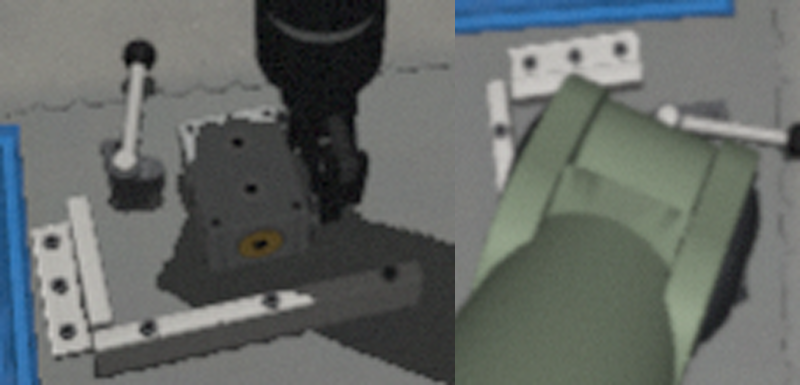

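The jig is turned over and aligned. Its bushes show at (237,142) and (251,188) in the left crop.

Run:
```python
from h import *
S=lambda u,v:((u+.5)/3.5-.5+170,(v+.5)/3.5-.5+160)
th=np.radians(5.75);R=np.array([[np.cos(th),np.sin(th)],[-np.sin(th),np.cos(th)]])
q=[]
for p in ((237,142),(251,188)):
    q.append(atz("side",S(*p),.05));print(q[-1].round(1),(R@(q[-1]-[683.2,-50])).round(1))
m=np.mean(q,0);print(m,R@(m-[683.2,-50]),np.degrees(np.arctan2(*(-(q[1]-q[0])*[1,-1]))))
```

```text
[ 593.9 -164.5] [-100.4 -105. ]
[ 589.8 -127. ] [-100.6  -67.3]
[ 591.83634105 -145.768485  ] [-100.49882324  -86.13307972] 6.194339344935077
```

>>> step_arm:
  commands:
    - [[0.29,-15,-1,0,0],[-1,0,0,35,0],[-1,0,0,35,0],[-1,30,-38,0,0],[-1,40,-39,0,0]]

```text
t: 8.98
position: [0.6008, -0.2279, 0.11]
tcp_rot: [-179.9, 0.2, -174.0]
contact_force: [1.2, 0.0, -0.7]
opening: -0.003
gripper_force: 0.0
```

>>> step_arm:
  commands:
    - [[-1,0,0,-25,0],[-1,0,0,-25,0],[-1,0,0,-16,0],[-1,0,0,0,0]]

```text
t: 9.48
position: [0.5986, -0.2265, 0.0412]
tcp_rot: [179.9, -0.1, -174.0]
contact_force: [-0.2, 0.5, -0.1]
opening: -0.001
gripper_force: 0.0
```

>>> step_arm:
  commands:
    - [[-1,-0.5,5,0,0],[-1,-0.5,5,0,0],[-1,-0.5,5,0,0],[-1,-0.4,4,0,0],[-1,-0.4,4,0,0]]

```text
t: 10.1
position: [0.597, -0.2036, 0.0425]
tcp_rot: [-180.0, 0.0, -174.0]
contact_force: [-0.2, -0.3, -0.4]
opening: 0.001
gripper_force: 0.0
```

>>> step_arm:
  commands:
    - [[-1,-0.4,4,0,0],[-1,-0.4,4,0,0],[-1,-0.4,4,0,0],[-1,-0.4,4,0,0],[-1,-0.4,4,0,0]]

```text
t: 10.72
position: [0.595, -0.1838, 0.0424]
tcp_rot: [-180.0, 0.0, -174.0]
contact_force: [0.2, -2.2, 0.2]
opening: -0.0
gripper_force: 1.3
```

>>> step_arm:
  commands:
    - [[-1,-0.4,4,0,0],[-1,-0.4,4,0,0],[-1,-0.3,3,0,0],[-1,-0.3,3,0,0],[-1,-0.2,2,0,0]]

```text
t: 11.35
position: [0.5934, -0.1678, 0.0423]
tcp_rot: [-180.0, 0.0, -174.0]
contact_force: [0.1, -2.1, -0.1]
opening: 0.0
gripper_force: 1.4
```

>>> step_arm:
  commands:
    - [[-1,-0.2,2,0,0],[-1,-0.2,2,0,0]]

```text
t: 11.6
position: [0.593, -0.1639, 0.0423]
tcp_rot: [-180.0, 0.0, -174.0]
contact_force: [-0.2, -3.0, 1.8]
opening: -0.002
gripper_force: 1.5
```

>>> step_arm:
  commands:
    - [[-1,-0.2,1.5,0,0],[-1,-0.1,1.5,0,0]]

```text
t: 11.85
position: [0.5936, -0.1633, 0.0427]
tcp_rot: [-179.7, 0.0, -174.1]
contact_force: [1.8, -12.3, -0.3]
opening: -0.0
gripper_force: 5.7
```

>>> step_arm:
  commands:
    - [[-1,-0.2,1.5,0,0],[-1,-0.1,1,0,0]]

```text
t: 12.1
position: [0.5936, -0.1631, 0.0432]
tcp_rot: [-179.4, 0.0, -174.2]
contact_force: [0.2, -16.4, 1.2]
opening: -0.003
gripper_force: 8.2
```

>>> step_arm:
  commands:
    - [[-1,1,-10,0,0],[-1,1,-12,0,0],[-1,0,0,35,0],[-1,0,0,35,0],[0,0,0,0,0]]

```text
t: 12.72
position: [0.5962, -0.1811, 0.115]
tcp_rot: [-179.9, 0.3, -174.0]
contact_force: [-0.5, -0.3, -0.7]
opening: 0.198
gripper_force: 0.0
```

>>> step_arm:
  commands:
    - [[0,-37,35,0,0],[0,-37,34,0,0],[0,0,0,-30,0],[0,0,0,-30,0],[0,0,0,-15,0]]

```text
t: 13.35
position: [0.5186, -0.1106, 0.0351]
tcp_rot: [179.9, -0.2, -174.0]
contact_force: [-0.7, 0.4, 0.7]
opening: 0.503
gripper_force: 0.0
```

>>> step_arm:
  commands:
    - [[0,4,0.4,0,0],[0,4,0.4,0,0],[0,4,0.4,0,0],[0,4,0.4,0,0],[0,4,0.4,0,0]]

```text
t: 13.98
position: [0.5409, -0.1095, 0.0377]
tcp_rot: [-180.0, 0.0, -174.0]
contact_force: [-0.4, -0.5, 0.1]
opening: 0.503
gripper_force: 0.0
```

>>> step_arm:
  commands:
    - [[0,4,0.4,0,0],[0,4,0.4,0,0],[0,4,0.4,0,0],[0,4,0.4,0,0],[0,4,0.4,0,0]]

```text
t: 14.6
position: [0.5605, -0.1074, 0.0371]
tcp_rot: [180.0, -0.0, -174.0]
contact_force: [-2.4, -0.5, 1.5]
opening: 0.499
gripper_force: 1.3
```

>>> step_arm:
  commands:
    - [[0,4,0.4,0,0],[0,4,0.4,0,0],[0,4,0.4,0,0],[0,4,0.4,0,0],[0,4,0.4,0,0]]

```text
t: 15.22
position: [0.5806, -0.1054, 0.0372]
tcp_rot: [180.0, 0.0, -174.0]
contact_force: [-1.9, -0.5, -0.3]
opening: 0.501
gripper_force: 1.0
```

>>> step_arm:
  commands:
    - [[0,4,0.5,0,0],[0,4,0.5,0,0],[0,4,0.5,0,0],[0,4,0.5,0,0],[0,4,0.5,0,0]]

```text
t: 15.85
position: [0.6006, -0.1029, 0.0373]
tcp_rot: [-180.0, -0.0, -174.0]
contact_force: [-1.9, -1.3, -0.1]
opening: 0.501
gripper_force: 1.1
```

>>> step_arm:
  commands:
    - [[0,2,0.2,0,0],[0,1.5,0.2,0,0],[0,1,0.1,0,0]]

```text
t: 16.23
position: [0.6048, -0.1025, 0.0373]
tcp_rot: [-180.0, -0.0, -174.0]
contact_force: [-2.4, -1.2, 0.3]
opening: 0.501
gripper_force: 1.2
```

>>> step_arm:
  commands:
    - [[0,1.5,0.1,0,0],[0,1.5,0.1,0,0]]

```text
t: 16.48
position: [0.608, -0.1022, 0.0373]
tcp_rot: [180.0, 0.0, -174.0]
contact_force: [-1.7, 0.3, -0.5]
opening: 0.499
gripper_force: 1.0
```

>>> step_arm:
  commands:
    - [[0,1.2,0.1,0,0],[0,1.2,0.1,0,0]]

```text
t: 16.73
position: [0.6103, -0.1019, 0.0373]
tcp_rot: [180.0, 0.0, -174.0]
contact_force: [-2.0, -0.6, -0.4]
opening: 0.498
gripper_force: 1.0
```

>>> step_arm:
  commands:
    - [[0,1.2,0.1,0,0],[0,1.2,0.1,0,0]]

```text
t: 16.98
position: [0.6107, -0.1019, 0.0371]
tcp_rot: [-180.0, -0.2, -174.0]
contact_force: [-9.6, -2.0, 5.5]
opening: 0.495
gripper_force: 4.8
```

>>> step_arm:
  commands:
    - [[0,1.2,0.1,0,0],[0,1,0.1,0,0]]

```text
t: 17.23
position: [0.6107, -0.1019, 0.0369]
tcp_rot: [-180.0, -0.5, -174.1]
contact_force: [-15.5, -3.3, 9.6]
opening: 0.503
gripper_force: 7.6
```

>>> step_arm:
  commands:
    - [[0,-8,-1,0,0],[0,-12,-1,0,0],[0,-40,-4,0,0],[-1,0,0,40,0],[-1,0,0,40,0]]

```text
t: 17.85
position: [0.554, -0.1075, 0.1179]
tcp_rot: [180.0, -0.0, -174.0]
contact_force: [0.6, 0.1, -0.0]
opening: 0.084
gripper_force: 0.0
```

>>> step_arm:
  commands:
    - [[-1,-40,-50,0,0],[-1,-40,-50,0,0],[-1,0,-30,0,0]]

```text
t: 18.23
position: [0.4743, -0.2365, 0.1176]
tcp_rot: [180.0, -0.0, -174.2]
contact_force: [0.7, -0.0, 0.9]
opening: 0.002
gripper_force: 0.0
```

```bash
python3 -c "
from h import *
a=r.capture('side')[:,:,::-1][170:270,170:270];b=r.capture('top')[:,:,::-1][90:190,190:290]
cv2.imwrite('pics/f.png',np.hstack([cv2.resize(i,(400,400),interpolation=2) for i in (a,b)]))"
```

```text
(no output)
```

View pics/f.png

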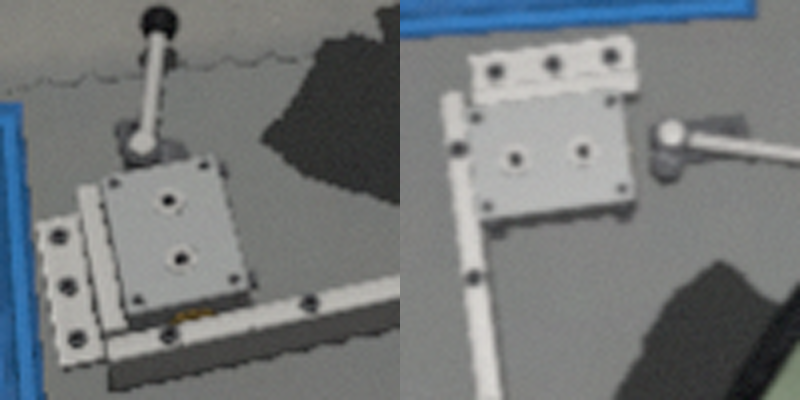

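The jig sits square against the fence and the arm, and the lever is still open. Next I check the bin corner for clearance and compute the lever path.

Run:
```python
from h import *
print(tri({"side":(263/1.5,295/1.5),"top":(415/1.5,139/1.5)}))
th=np.radians(5.75);R=np.array([[np.cos(th),-np.sin(th)],[np.sin(th),np.cos(th)]])
pv=np.array([-28,-115.])
def tcp(deg,d,rho=65):
    t=np.radians(deg);e=np.array([-np.sin(t),-np.cos(t)]);p=np.array([-np.cos(t),np.sin(t)])
    return R@(pv+rho*e-d*p)+[683.2,-50]
P=[tcp(15.8,28)]+[tcp(a,16) for a in np.arange(15.8,92,5.29)]
for i,p in enumerate(P):print(p.round(1),(p-P[i-1]).round(1) if i else "")
print(r.get_obs()["position"])
```

```text
(array([ 736.06674761, -211.78899042,   30.26915796]), np.float64(0.8295330206771894))
[ 683.1 -236.1] 
[ 671.3 -234. ] [-11.8   2.1]
[ 665.1 -234.1] [-6.2 -0.1]
[ 658.9 -233.7] [-6.2  0.4]
[ 652.8 -232.7] [-6.1  1. ]
[ 646.9 -231.1] [-6.   1.6]
[ 641.1 -229. ] [-5.8  2.1]
[ 635.5 -226.4] [-5.6  2.6]
[ 630.2 -223.2] [-5.3  3.1]
[ 625.2 -219.6] [-5.   3.6]
[ 620.5 -215.5] [-4.6  4.1]
[ 616.2 -211. ] [-4.3  4.5]
[ 612.4 -206.2] [-3.8  4.9]
[ 609.1 -201. ] [-3.4  5.2]
[ 606.2 -195.5] [-2.9  5.5]
[ 603.8 -189.8] [-2.4  5.7]
[ 0.47700493 -0.23856891  0.11803644]
```

>>> step_arm:
  commands:
    - [[-1,41,0,0,-3.2],[-1,41,0,0,-3.2],[-1,41,0,0,-3.2],[-1,41,1,0,-3.2],[-1,42,1,0,-3.2]]

```text
t: 18.95
position: [0.6844, -0.2319, 0.1173]
tcp_rot: [180.0, 0.0, 169.9]
contact_force: [-0.2, 0.5, -0.4]
opening: 0.0
gripper_force: 0.0
```

>>> step_arm:
  commands:
    - [[-1,0,0,0,0],[-1,0,0,-30,0],[-1,0,0,-25,0],[-1,0,0,-20,0],[-1,0,0,0,0]]

```text
t: 19.58
position: [0.6809, -0.2323, 0.0404]
tcp_rot: [179.9, -0.2, 170.0]
contact_force: [-0.4, -0.9, 0.2]
opening: -0.003
gripper_force: 0.0
```

>>> step_arm:
  commands:
    - [[-1,-5,0,0,0],[-1,-5,0,0,0],[-1,-6.2,-0.1,0,-5.3],[-1,-6.2,0.3,0,-5.3],[-1,-6.1,0.6,0,-5.3]]

```text
t: 20.2
position: [0.6552, -0.233, 0.0437]
tcp_rot: [180.0, 0.2, 153.9]
contact_force: [2.0, -0.5, -0.0]
opening: -0.001
gripper_force: 1.0
```

>>> step_arm:
  commands:
    - [[-1,-6,1.4,0,-5.3],[-1,-5.8,2,0,-5.3],[-1,-5.6,2.5,0,-5.3]]

```text
t: 20.58
position: [0.6377, -0.2275, 0.0437]
tcp_rot: [180.0, 0.2, 138.0]
contact_force: [1.5, -2.1, -1.5]
opening: -0.002
gripper_force: 1.0
```

>>> step_arm:
  commands:
    - [[-1,-6.0,2.8,0,-5.3],[-1,-5.6,3.2,0,-5.3],[-1,-5,3.8,0,-5.3]]

```text
t: 20.95
position: [0.6214, -0.2175, 0.0438]
tcp_rot: [179.9, 0.2, 122.1]
contact_force: [2.0, -0.6, -0.0]
opening: -0.001
gripper_force: 1.0
```

>>> step_arm:
  commands:
    - [[-1,-4.5,4.3,0,-5.3],[-1,-4,4.7,0,-5.3]]

```text
t: 21.2
position: [0.6129, -0.2086, 0.0439]
tcp_rot: [179.9, 0.2, 111.5]
contact_force: [1.8, -0.4, -1.2]
opening: 0.004
gripper_force: 1.0
```

>>> step_arm:
  commands:
    - [[-1,-3.6,5,0,-5.3],[-1,-3.2,5.3,0,-5.3]]

```text
t: 21.45
position: [0.6062, -0.1985, 0.0438]
tcp_rot: [179.8, 0.2, 100.9]
contact_force: [1.5, -1.4, -1.6]
opening: -0.002
gripper_force: 1.3
```

>>> step_arm:
  commands:
    - [[-1,-2,3,0,-2.5],[-1,-1.5,3,0,-2.4]]

```text
t: 21.7
position: [0.603, -0.193, 0.044]
tcp_rot: [179.8, 0.2, 96.1]
contact_force: [2.5, -3.3, -1.8]
opening: 0.001
gripper_force: 1.8
```

>>> step_arm:
  commands:
    - [[-1,-0.5,2,0,0],[-1,-0.2,2,0,0]]

```text
t: 21.95
position: [0.6022, -0.1893, 0.0438]
tcp_rot: [179.8, 0.3, 96.2]
contact_force: [2.6, -7.8, 1.4]
opening: -0.001
gripper_force: 4.2
```

>>> step_arm:
  commands:
    - [[-1,-0.2,2,0,0],[-1,-0.2,1.5,0,0]]

```text
t: 22.2
position: [0.6022, -0.189, 0.044]
tcp_rot: [179.9, 0.6, 96.1]
contact_force: [2.7, -15.4, -0.2]
opening: 0.001
gripper_force: 8.0
```

>>> step_arm:
  commands:
    - [[-1,-0.2,1.5,0,0],[-1,-0.2,1.5,0,0]]

```text
t: 22.45
position: [0.6022, -0.1887, 0.0441]
tcp_rot: [179.9, 0.9, 96.0]
contact_force: [4.0, -21.7, -3.1]
opening: -0.002
gripper_force: 11.4
```

>>> step_arm:
  commands:
    - [[-1,1,-10,0,0],[-1,2,-25,0,0],[-1,0,0,50,0],[-1,0,0,50,0],[-1,-40,-10,0,0]]

```text
t: 23.08
position: [0.5672, -0.228, 0.1469]
tcp_rot: [179.5, 0.3, 96.3]
contact_force: [0.3, -0.8, -0.9]
opening: -0.001
gripper_force: 0.0
```

>>> step_arm:
  commands:
    - [[-1,-50,-10,0,0],[-1,-50,0,0,0],[-1,-30,0,0,0],[-1,0,0,0,0]]

```text
t: 23.58
position: [0.4306, -0.2357, 0.1422]
tcp_rot: [-179.9, -0.1, 96.1]
contact_force: [0.0, -0.5, -0.4]
opening: 0.002
gripper_force: 0.0
```

```bash
python3 -c "
from h import *
a=r.capture('side')[:,:,::-1][170:270,170:270];b=r.capture('top')[:,:,::-1][90:190,190:290]
cv2.imwrite('pics/g.png',np.hstack([cv2.resize(i,(400,400),interpolation=2) for i in (a,b)]))"
```

```text
(no output)
```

View pics/g.png

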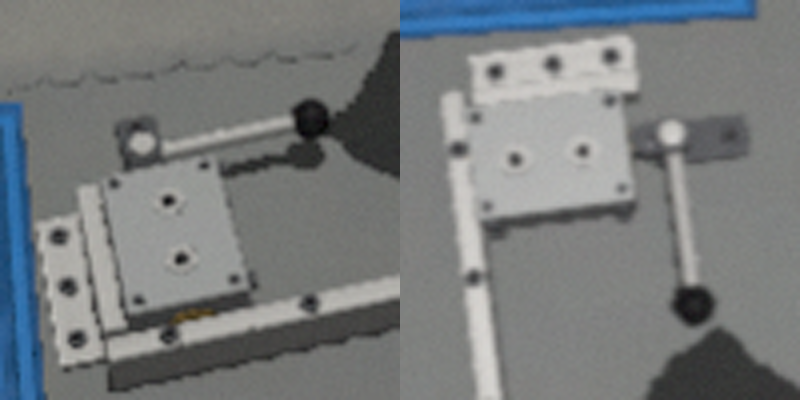

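The lever lies parallel to the arm, with its pivot at (672,133) and knob at (692,303) in the right half. The jig is flush in the corner.

```bash
python3 -c "
from workcell import r
print(r.close_job())"
```

```text
the job is handed in; nothing more can be done
None
```

The jig is tipped onto its back feet and pushed against the back fence and left arm, the cam lever is swung to its end stop, and the job is handed in. The last pictures showed it seated and locked, but no verdict came back.

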